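# Four clicks up on the stirrer, then start

## Task

Set the magnetic stirrer for the small beaker: with a fingertip push the fin of the click dial round, clockwise seen from above, exactly four clicks on from where it now stands, not overshooting towards a fifth. Then press the start button fully down and let it come up again. Only push and press, gently: do not grip the dial, and leave the beaker on the plate and the two small bottles beside the stirrer where they are.

Things in the scene. Friction and masses are not known exactly. Their poses are not given: they have to be found in the camera images.
- stirrer: Magnetic stirrer, fixed: white low housing 280 (its x) x 200 (its y) x 62 mm high with a flat deck; origin at the centre of its underside, z up, x away from the robot at yaw 0 (turned up to 20 degrees). Round steel plate, 120 mm across, top 72 mm above the worktop, at x = +75, y = 0 mm; dial axis at x = -70, y = -25 mm; start button at x = -95, y = +70 mm.
- dial_axis (a point): Point on the dial's upright axis level with the fin's top, 99.5 mm above the worktop. The black dial is a disc 92 mm across, top face 75.5 mm above the worktop, with a hub (26 mm across, 16 mm high) and one upright radial fin. Nine marks on the deck, one a click, grow longer clockwise; the fin starts at the shortest.
- dial_fin (a point): Point on the fin's top edge, 40 mm out from the dial's axis, 99.5 mm above the worktop. The fin is an upright radial wall 10 mm thick, 24 mm high above the disc, from the hub to 46 mm from the axis, with a thin white line along its top. From a notch it takes 4 to 5 N here to move the dial; halfway to the next notch the dial snaps ahead into it by itself, away from the finger.
- dial (a joint): Turn of the dial, rad, growing clockwise seen from above; it reads 0 at the start. It rests in notches 0.5236 rad (30 degrees) apart, one click each: 0, 0.5236, 1.047 ... 4.189, with end stops just beyond. At the start the fin points anywhere from the stirrer's -y (right, seen from the robot) to 60 degrees clockwise of that; it sweeps round the robot's side.
- start_button_top (a point): Centre of the top of the round start button, 26 mm across, standing in a low grey housing on the deck's left front corner; pressed straight down.
- start_button (a joint): Travel of the start button, m: 0 up, 0.006 fully down (spring, about 5 N at full travel); it comes up by itself when let go.
- beaker: Small glass beaker, 62 mm across, 72 mm high, loose, standing on the stirrer's plate; origin at the centre of its underside. Must not be moved.
- vial: Slim bottle with white cap, 31 mm across, 114 mm high, loose, beside the stirrer on its left (+y) side; origin at the centre of its underside. Must not be moved.
- dropper_bottle: Small dropper bottle, 30 mm across, 86 mm high, loose, beside the stirrer on its right (-y) side; origin at the centre of its underside. Must not be moved.

How it is judged:
By the outcome, as a careful person would: the job done as asked, in the order asked, and still so for the second after the job is handed in, with the robot touching nothing.
It also fails if it takes over 54 s, if anything falls off the work surface, if the arm or the gripper's body presses on something with over 40 N, if the wrist force passes 120 N, or if a joint passes its speed limit or range.

## Robot

A 7-joint arm with a two-finger parallel gripper is mounted at the origin on a cart in front of the work surface, level with it; the furniture and walls round the work are solid. World frame = base frame: x ahead of the robot, y to its left, z up, the work surface at z = 0. Lengths are in m, angles in rad, forces in N, time in s.
With the tool pointing down it reaches from about 0.425 to 0.875 m from the base axis. Payload 4.7 kg.
Tool frame: the origin (TCP) lies between the finger pads; the fingertips stand 17 mm ahead of it and the grasp point (between the pads) lies 2 mm behind it (bot.finger_overhang is the distance from the TCP to the fingertips, in m); y points along the fingers, x is the direction in which the jaws open and shut, and the axes are right-handed (so a half turn about y gives the same grasp; the last joint's range is limited). The gripper opens to 87 mm and grips with 3 to 60 N. Pads are 19 mm wide; open, the fingers measure 117 mm over their backs; the gripper's body (75 mm by 190 mm) begins 51 mm behind the grasp point.
Start: joints at [1.236, 0.321, -0.07, 1.45, 0.023, 1.371, -0.057], TCP at [0.222, -0.611, 0.24] pointing down, gripper open.
Joint ranges: [-2.86, 2.86], [-0.3, 2.09], [-1.38, 1.24], [0.06, 2.45], [-1.56, 4.7], [0.09, 2.05], [-2.69, 2.69]. Speed limits (rad/s): [2.57, 2.57, 3.14, 3.14, 3.14, 3.14, 3.14].

## Interface

Orientations are given as [roll, pitch, yaw] about the fixed x, y, z axes, in that order (R = Rz(yaw) Ry(pitch) Rx(roll)).
In Python, from station import bot gives the robot as it stands.
- The arm moves only by the tool step_arm, never from a script. Its arguments are lists of equal length, an entry for each row: "travel": the shift along the world's x, y, z in mm, a list of three; "delta_rot": the turn, a rotation vector about the world's x, y, z in degrees, a list of three. In form: {"travel": [[x, y, z], ...], "delta_rot": [[rx, ry, rz], ...]}. A call has 1 to 12 rows; each row is the pose to reach, as a shift and turn from the pose measured when the call began; what a row does not reach only later rows make up. A row lasts 1/8 s, in which the tool goes at most 62.5 mm and 10.7 degrees, less where a joint would pass 70% of its speed; a pose out of reach is approached as far as the arm can. A call with a gripper value outside its range is refused whole. "jaw" is the closure, from 0 (fully open) to 1 (shut), set as the call begins (left out, the last holds). The fingers move at their own pace and stop on an object; "force" is the grip in N (left out, the last holds). Time passes only in rows, so rows that repeat a pose let the fingers close. It gives the time, the measured TCP pose, the force and the opening at its end, in the units of the state.
- bot.state(): the state, without advancing time (a new reading comes with each control period).
- bot.read_camera(name): name is "scene" or "top" or "wrist"; returns (picture, depth): 400x640x3 uint8, red, green, blue; 400x640 float32, m along the optical axis (not along the pixel's ray), 0 where there is no reading.
- bot.calibration(name): a dict with "intrinsics" (3x3 intrinsics, pixels), "world_to_cam" (4x4, takes a point from world to camera coordinates); the wrist camera has in their place "hand_eye" (4x4, takes a point from camera to tool coordinates, whose origin is the TCP and whose axes are the tool frame's). Camera axes: x right, y up, looking along -z (the intrinsics and any distortion apply to the point x, -y, -z); pixel columns grow to the right and rows downward; lengths in m; the calibration is good to about 2 mm. A picture is of the moment at which its call begins: read the wrist's pose just before it. calibration takes no time and is no camera call.
- bot.finish_job(): hands the job in, once; it reports no verdict.
The state is a dict: "time_s": time; "joint_pos": joint angles; "dq": joint speeds; "joint_torque": joint torques, N m; "position": TCP position; "eef_rot": TCP orientation; "wrist_force": force on the tool from outside, world axes, zero at the start; "torque": the same for the moment, N m; "finger_gap": finger opening in m.
Only numpy, scipy, OpenCV 4.12 (cv2) and the standard library are available. Lean on these libraries where they do the work, as an engineer would, in place of code of your own. Each camera call takes 0.05 s, during which the arm holds its last target.

## Working session

There is one attempt and no reset: what is moved stays moved. The work goes in short steps, Python scripts to look and compute and a tool call to move; the robot and the scene stay as the last step left them, time stands still between calls to the robot, and variables do not carry over. Pictures are saved under pics/ and viewed, and the job is handed in when it is done.

Besides the shell and the picture viewer there is one more tool, called after "Request:" as name(argument=value, ...), one argument or row to a line, values as JSON. step_arm: Moves the arm, as the interface text tells. Its arguments: {"type":"object","properties":{"travel":{"type":"array","items":{"type":"array","items":{"type":"number"}}},"delta_rot":{"type":"array","items":{"type":"array","items":{"type":"number"}}},"jaw":{"type":"number"},"force":{"type":"number"}},"required":["travel","delta_rot"]}

```bash
ls; mkdir -p pics
python3 - <<'E'
from station import bot
import cv2,numpy as np
print(bot.state())
for n in ("scene","top"):
    p,d=bot.read_camera(n); c=bot.calibration(n); print(n,c)
    cv2.imwrite(f"pics/{n}0.png",p[:,:,::-1]); np.save(f"{n}0.npy",d)
print(bot.calibration("wrist"))
E
```

```text
pics
{'time_s': 0.0, 'joint_pos': array([ 1.23608575,  0.32181329, -0.07010206,  1.45168999,  0.02261569,
        1.37077065, -0.05688888]), 'dq': array([0.00055838, 0.00150171, 0.00142579, 0.00099347, 0.00065859,
       0.00022386, 0.00013847]), 'joint_torque': array([-1.06649820e-04, -4.91288853e+01, -4.03957246e-01, -3.12527061e+01,
       -6.38999976e-02,  4.36241738e-02,  1.89007865e-04]), 'position': array([ 0.2219393 , -0.61038312,  0.23846039]), 'eef_rot': array([-1.57090411,  0.00189081, -1.22192426]), 'wrist_force': array([-0.40850568,  0.32873325,  0.01760163]), 'torque': array([ 0.00881708, -0.04744417, -0.01281317]), 'finger_gap': 0.0871898551849294}
scene {'intrinsics': array([[388.81113951,   0.        , 313.96195745],
       [  0.        , 388.81113951, 204.19670439],
       [  0.        ,   0.        ,   1.        ]]), 'world_to_cam': array([[ 0.71646029, -0.69757059, -0.00894074, -0.40689525],
       [ 0.46280826,  0.46567303,  0.75429248, -0.3746768 ],
       [-0.52200878, -0.54455845,  0.65647766, -0.59853511],
       [ 0.        ,  0.        ,  0.        ,  1.   
[... 269 characters left out ...]
 0.9881717 ,  0.02626316,  0.15108588, -0.62295691],
       [-0.15067364, -0.01703578,  0.98843676, -0.86917208],
       [ 0.        ,  0.        ,  0.        ,  1.        ]])}
{'intrinsics': array([[351.54422027,   0.        , 328.06266823],
       [  0.        , 351.54422027, 193.53993792],
       [  0.        ,   0.        ,   1.        ]]), 'hand_eye': array([[ 9.99999836e-01,  5.62613541e-04, -1.04568603e-04,
        -1.08063727e-04],
       [-2.57540387e-04,  2.79290994e-01, -9.60206475e-01,
        -1.45174875e-01],
       [-5.11020096e-04,  9.60206345e-01,  2.79291093e-01,
         7.72029236e-02],
       [ 0.00000000e+00,  0.00000000e+00,  0.00000000e+00,
         1.00000000e+00]])}
```

View pics/top0.png

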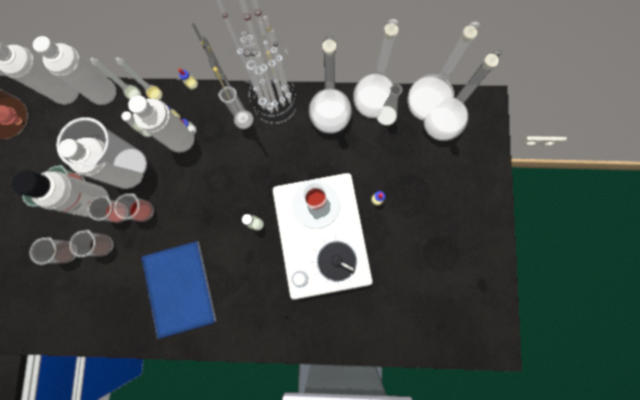

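View pics/scene0.png

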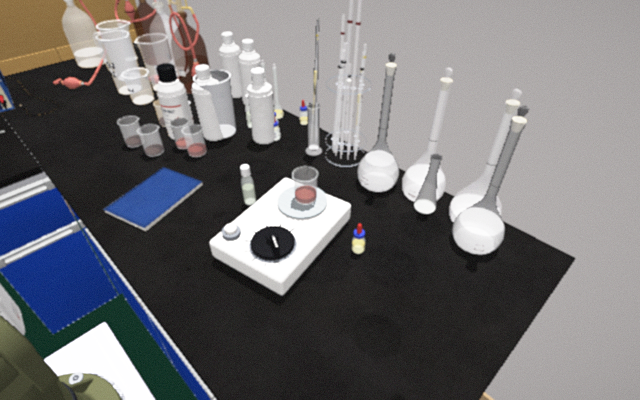

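Run:
```python
import cv2
p=cv2.imread("pics/top0.png")[90:330,180:480]
cv2.imwrite("pics/top0c.png",cv2.resize(p,None,fx=2.5,fy=2.5,interpolation=cv2.INTER_CUBIC))
```

```text
(no output)
```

View pics/top0c.png

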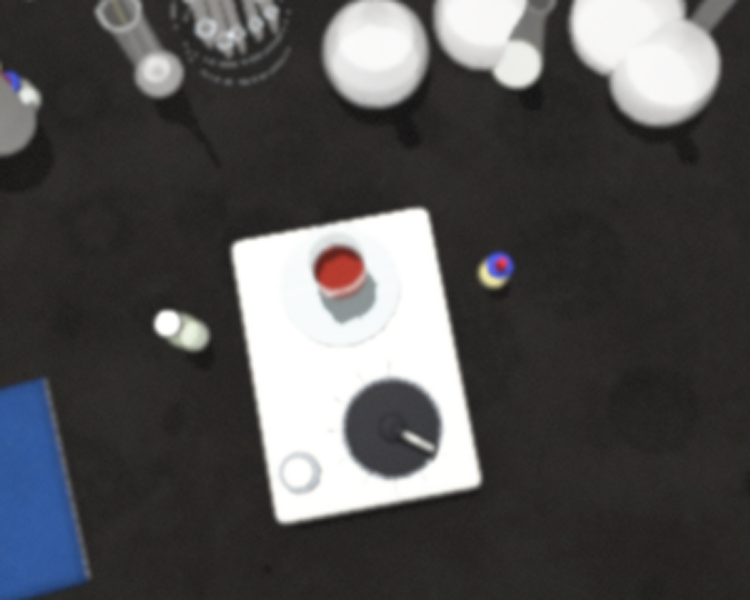

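```bash
cat > h.py <<'E'
import numpy as np
from station import bot
def px2w(n,u,v,z,c=None):
    c=c or bot.calibration(n); K=c["intrinsics"]; T=c["world_to_cam"]; R=T[:3,:3]; t=T[:3,3]
    r=np.array([(u-K[0,2])/K[0,0],-(v-K[1,2])/K[1,1],-1.]); o=-R.T@t; d=R.T@r
    return o+d*(z-o[2])/d[2]
def w2px(n,P,T=None):
    c=bot.calibration(n);K=c["intrinsics"];T=c["world_to_cam"] if T is None else T
    q=T[:3,:3]@np.array(P)+T[:3,3]; return K[0,0]*q[0]/-q[2]+K[0,2],K[1,1]*-q[1]/-q[2]+K[1,2]
E
python3 - <<'E'
from h import *
f=lambda u,v,z:px2w("top",180+(u+.5)/2.5-.5,90+(v+.5)/2.5-.5,z)
C=np.array([f(*a,.062) for a in ((233,243),(428,208),(481,487),(277,523))]);print(C)
# corners: far-left(+x,+y), far-right, near-right, near-left
L=np.array([[.14,.1],[.14,-.1],[-.14,-.1],[-.14,.1]])
c=C[:,:2].mean(0); A=C[:,:2]-c
th=np.arctan2((L[:,0]*A[:,1]-L[:,1]*A[:,0]).sum(),(L*A).sum()); print("center",c,"yaw",np.degrees(th))
R=np.array([[np.cos(th),-np.sin(th)],[np.sin(th),np.cos(th)]])
for k,p in dict(dial=(-.07,-.025),btn=(-.095,.07),plate=(.075,0)).items(): print(k,c+R@p)
print("dial meas",f(392,428,.0755),"btn",f(299,473,.075))
a=f(402,430,.0995);b=f(434,450,.0995);print(a,b,np.degrees(np.arctan2(*(b-a)[[1,0]])), b-f(392,428,.0755))
print("bottles",f(170,323,.114),f(200,338,.0),f(502,264,.086))
E
```

```text
[[ 0.66098771  0.20026539  0.062     ]
 [ 0.70185659  0.00596843  0.062     ]
 [ 0.42916467 -0.04988291  0.062     ]
 [ 0.38979593  0.14422991  0.062     ]]
center [0.54545123 0.07514521] yaw 11.640611281180304
dial [0.48193526 0.03653534]
btn [0.43828109 0.12453712]
plate [0.61890866 0.09027812]
dial meas [0.48258155 0.03685715 0.0755    ] btn [0.43789315 0.12395746 0.075     ]
[0.48103407 0.02783625 0.0995    ] [ 0.46362961 -0.00212136  0.0995    ] -120.15527290835654 [-0.01895193 -0.03897851  0.024     ]
bottles [0.57328099 0.24621497 0.114     ] [0.570472   0.24050852 0.        ] [ 0.64228608 -0.06542102  0.086     ]
```

Request:
step_arm(
  travel=[
    [40, 50, 0],
    [75, 110, 0],
    [110, 170, 0],
    [145, 230, 0],
    [175, 285, 0],
    [200, 340, 0],
    [220, 395, 0],
    [240, 450, 0],
    [255, 500, 0],
    [263, 550, 0],
    [268, 590, 0],
    [268, 606, 0],
  ],
  delta_rot=[
    [0, 0, 10],
    [0, 0, 20],
    [0, 0, 30],
    [0, 0, 40],
    [0, 0, 50],
    [0, 0, 60],
    [0, 0, 70],
    [0, 0, 80],
    [0, 0, 90],
    [0, 0, 100],
    [0, 0, 110],
    [0, 0, 120],
  ],
  jaw=1,
  force=5,
)

```text
time_s: 1.6
position: [0.4898, -0.0011, 0.2384]
eef_rot: [-1.57, 0.001, 0.883]
wrist_force: [0.2, -0.2, 0.7]
finger_gap: 0.0001
```

Request:
step_arm(
  travel=[
    [0, -4, -40],
    [0, -4, -80],
    [0, -4, -80],
  ],
  delta_rot=[
    [0, 0, 8],
    [0, 0, 12],
    [0, 0, 12],
  ],
)

```text
time_s: 1.98
position: [0.4871, -0.005, 0.1557]
eef_rot: [-1.564, 0.003, 1.092]
wrist_force: [-0.2, 0.1, 1.9]
finger_gap: 0.0004
```

```bash
cat >> h.py <<'E'
def snap(name,fn):
    import cv2
    from scipy.spatial.transform import Rotation as Ro
    s=bot.state(); p,d=bot.read_camera(name); cv2.imwrite(fn,p[:,:,::-1])
    c=bot.calibration(name)
    if name=="wrist":
        T=np.eye(4);T[:3,:3]=Ro.from_euler("xyz",s["eef_rot"]).as_matrix();T[:3,3]=s["position"]
        c=dict(intrinsics=c["intrinsics"],world_to_cam=np.linalg.inv(T@c["hand_eye"]))
    np.savez(fn[:-4]+".npz",d=d,**c)
    print({k:np.round(s[k],4) for k in("time_s","position","eef_rot","wrist_force","joint_pos")})
def ld(fn):
    z=np.load(fn); return dict(intrinsics=z["intrinsics"],world_to_cam=z["world_to_cam"])
E
python3 -c "
from h import *
snap('wrist','pics/w1.png')"
```

```text
{'time_s': np.float64(1.975), 'position': array([ 0.4871, -0.005 ,  0.1557]), 'eef_rot': array([-1.5638,  0.0034,  1.0919]), 'wrist_force': array([-0.2236,  0.1493,  1.8916]), 'joint_pos': array([ 0.6504,  0.084 , -0.7173,  1.9249,  0.0595,  1.1617,  1.0025])}
```

View pics/w1.png

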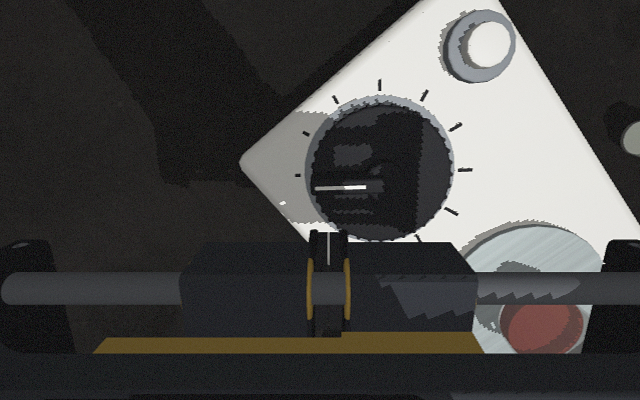

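Run:
```python
from h import *
c=ld("pics/w1.npz")
M=[(298,175),(305,133),(335,99),(380,85),(424,95),(456,126),(465,170),(452,211)]
P=np.array([px2w("",*m,.062,c)[:2] for m in M])
A=np.c_[2*P,np.ones(len(P))];s=np.linalg.lstsq(A,(P**2).sum(1),rcond=None)[0];o=s[:2];print("centre",o)
q=P-o;print(np.hypot(*q.T),np.degrees(np.arctan2(q[:,1],q[:,0]))%360)
a=px2w("",315,189,.0995,c);b=px2w("",366,187,.0995,c);print(a,b,np.degrees(np.arctan2(*(a-b)[[1,0]]))%360, np.degrees(np.arctan2(*(a[:2]-o)[[1,0]]))%360, np.hypot(*(a[:2]-o)))
print(px2w("",491,45,.08,c))
for u,v in((380,130),(491,45),(460,50),(340,188),(491,65)):print(u,v,np.load("pics/w1.npz")["d"][v,u])
```

```text
centre [0.4841188 0.0380781]
[0.05777067 0.05906762 0.05908756 0.05840482 0.05822253 0.05853084
 0.05821203 0.05909619] [244.17938018 214.92652348 185.57052837 155.47023692 125.94117391
  95.74113186  64.48720851  34.26216236]
[ 0.46511909 -0.00208861  0.0995    ] [0.4779691  0.02535944 0.0995    ] 244.9130036151046 244.68484830781676 0.044433694671743816
[0.4398857  0.12687234 0.08      ]
380 130 0.2225013
491 45 0.20122392
460 50 0.21162766
340 188 0.20841779
491 65 0.20478944
```

```bash
cat >> h.py <<'E'
O=np.array([.4837,.0378])
def tcp(click,d=14.5,r=32):
    f=np.radians(244.8-30*click); e=np.array([np.cos(f),np.sin(f)]); t=np.array([np.sin(f),-np.cos(f)])
    return O*1000+r*e-d*t, 64.8-30*click
def tab(clicks,d=14.5,r=32,z=100):
    s=bot.state(); p=s["position"]*1000; y=np.degrees(s["eef_rot"][2])
    print("rot now",np.degrees(s["eef_rot"]))
    for c in clicks:
        q,a=tcp(c,d,r); print(c,np.round([*(q-p[:2]),z-p[2]],1),"rz",round((a-y+180)%360-180,1))
E
python3 - <<'E'
from h import *
tab([0],d=27); tab([0],d=18)
E
```

```text
rot now [-89.81550531   0.11207925  62.51459383]
0 [  5.7   2.4 -57.8] rz 2.3
rot now [-89.81550531   0.11207925  62.51459383]
0 [ -2.5   6.2 -57.8] rz 2.3
```

Request:
step_arm(
  travel=[
    [6, 2, -8],
    [6, 2, -20],
    [6, 2, -35],
    [6, 2, -50],
    [6, 2, -57],
    [6, 2, -57],
    [6, 2, -57],
  ],
  delta_rot=[
    [0, 0, 2],
    [0, 0, 2],
    [0, 0, 2],
    [0, 0, 2],
    [0, 0, 2],
    [0, 0, 2],
    [0, 0, 2],
  ],
)

```text
time_s: 2.9
position: [0.4952, -0.003, 0.1012]
eef_rot: [-1.568, 0.002, 1.126]
wrist_force: [0.3, 0.8, 0.2]
finger_gap: 0.0007
```

Run:
```python
from h import *
snap('wrist','pics/w2.png')
tab([0],d=27); tab([-.2,-.1,0,.1,.2,.3,.4,.5,.6,.7])
```

```text
{'time_s': np.float64(2.9), 'position': array([ 0.4952, -0.003 ,  0.1012]), 'eef_rot': array([-1.5682,  0.0017,  1.126 ]), 'wrist_force': array([0.3045, 0.7809, 0.2226]), 'joint_pos': array([ 0.6229,  0.1722, -0.7172,  1.9673,  0.1303,  1.0508,  0.9737])}
rot now [-89.87332541   0.09523102  64.51398767]
0 [-0.8  0.3 -1.3] rz 0.3
rot now [-89.87332541   0.09523102  64.51398767]
-0.2 [-8.4  5.8 -1.3] rz 6.3
-0.1 [-10.3   5.7  -1.3] rz 3.3
0 [-12.1   5.7  -1.3] rz 0.3
0.1 [-13.9   5.7  -1.3] rz -2.7
0.2 [-15.8   5.9  -1.3] rz -5.7
0.3 [-17.6   6.2  -1.3] rz -8.7
0.4 [-19.4   6.5  -1.3] rz -11.7
0.5 [-21.2   7.   -1.3] rz -14.7
0.6 [-22.9   7.5  -1.3] rz -17.7
0.7 [-24.7   8.2  -1.3] rz -20.7
```

View pics/w2.png

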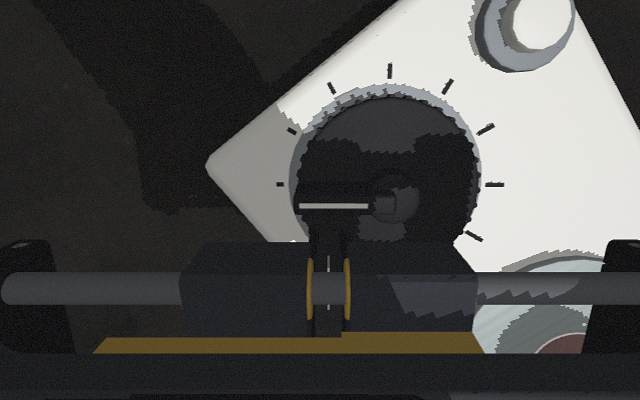

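Request:
step_arm(
  travel=[
    [-3, 2, -1],
    [-6, 3, -1],
    [-9, 5, -1],
    [-11, 5.5, -1],
    [-12, 5.7, -1],
    [-13, 5.7, -1],
    [-14, 5.7, -1],
    [-15, 5.8, -1],
    [-16, 5.9, -1],
    [-17, 6, -1],
    [-18, 6.2, -1],
    [-18, 6.2, -1],
  ],
  delta_rot=[
    [0, 0, 0],
    [0, 0, 0],
    [0, 0, 0],
    [0, 0, 0],
    [0, 0, 0],
    [0, 0, -1],
    [0, 0, -3],
    [0, 0, -4],
    [0, 0, -6],
    [0, 0, -8],
    [0, 0, -9],
    [0, 0, -9],
  ],
)

```text
time_s: 4.45
position: [0.4775, 0.0031, 0.1006]
eef_rot: [-1.569, 0.002, 0.968]
wrist_force: [1.7, -0.9, 1.4]
finger_gap: 0.0003
```

Run:
```python
from h import *
snap('wrist','pics/w3.png')
tab([.3,.5,.6,.7,.8,.9,1,1.1])
```

```text
{'time_s': np.float64(4.45), 'position': array([0.4775, 0.0031, 0.1006]), 'eef_rot': array([-1.569 ,  0.0016,  0.9684]), 'wrist_force': array([ 1.6967, -0.8678,  1.3904]), 'joint_pos': array([ 0.6184,  0.1277, -0.7124,  2.0081,  0.0967,  1.0411,  0.8293])}
rot now [-89.87615939   0.10536167  55.50900047]
0.3 [ 0.4  0.  -0.5] rz 0.3
0.5 [-3.2  0.8 -0.5] rz -5.7
0.6 [-5.   1.4 -0.5] rz -8.7
0.7 [-6.7  2.  -0.5] rz -11.7
0.8 [-8.4  2.8 -0.5] rz -14.7
0.9 [-10.    3.6  -0.5] rz -17.7
1 [-11.7   4.5  -0.5] rz -20.7
1.1 [-13.2   5.5  -0.5] rz -23.7
```

View pics/w3.png

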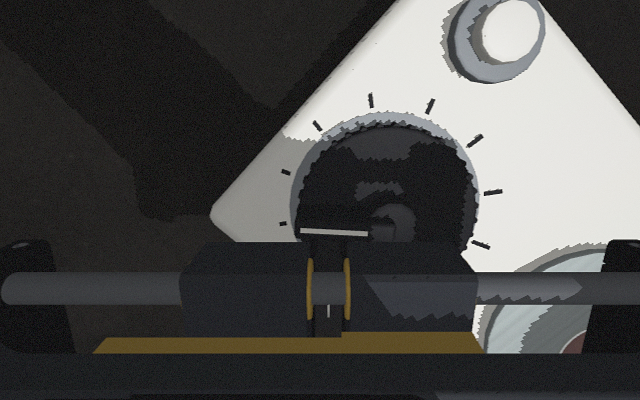

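```bash
cat >> h.py <<'E'
def fin(fn,a,b):
    c=ld(fn); A=px2w("",*a,.0995,c);B=px2w("",*b,.0995,c)
    print("fin clicks: by line",(244.8-np.degrees(np.arctan2(*(A-B)[[1,0]]))%360)/30,"by tip",(244.8-np.degrees(np.arctan2(*(A[:2]-O)[[1,0]]))%360)/30)
E
python3 - <<'E'
from h import *
fin("pics/w2.npz",(299,206),(368,206))
fin("pics/w3.npz",(300,231),(367,234))
E
```

```text
fin clicks: by line 0.009209311419283495 by tip 0.0034099958578470554
fin clicks: by line 0.40178863786664465 by tip 0.383356489141723
```

Run:
```python
from h import *
tab([.4,.5,.6,.7,.8,.9,1,1.1,1.2,1.3],d=16)
```

```text
rot now [-89.87615939   0.10536167  55.50900047]
0.4 [-0.3 -0.5 -0.5] rz -2.7
0.5 [-2.1 -0.1 -0.5] rz -5.7
0.6 [-3.9  0.4 -0.5] rz -8.7
0.7 [-5.7  1.  -0.5] rz -11.7
0.8 [-7.4  1.6 -0.5] rz -14.7
0.9 [-9.1  2.4 -0.5] rz -17.7
1 [-10.8   3.2  -0.5] rz -20.7
1.1 [-12.4   4.2  -0.5] rz -23.7
1.2 [-14.    5.2  -0.5] rz -26.7
1.3 [-15.5   6.3  -0.5] rz -29.7
```

Request:
step_arm(
  travel=[
    [-0.5, -0.5, 0],
    [-1.2, -0.4, 0],
    [-2, 0, 0],
    [-3, 0.2, 0],
    [-3.9, 0.4, 0],
    [-4.8, 0.7, 0],
    [-5.7, 1, 0],
    [-6.5, 1.3, 0],
    [-7.4, 1.6, 0],
    [-7.4, 1.6, 0],
  ],
  delta_rot=[
    [0, 0, -3],
    [0, 0, -4],
    [0, 0, -6],
    [0, 0, -7],
    [0, 0, -9],
    [0, 0, -10],
    [0, 0, -12],
    [0, 0, -13],
    [0, 0, -15],
    [0, 0, -15],
  ],
)

```text
time_s: 5.75
position: [0.4698, 0.0047, 0.1005]
eef_rot: [-1.569, 0.002, 0.706]
wrist_force: [-0.5, 0.0, -0.4]
finger_gap: 0.0007
```

Run:
```python
from h import *
snap('wrist','pics/w4.png')
tab([.8,.9,1,1.1,1.2,1.3,1.4,1.5,1.6,1.7,1.8],d=16)
```

```text
{'time_s': np.float64(5.75), 'position': array([0.4698, 0.0047, 0.1005]), 'eef_rot': array([-1.5687,  0.0019,  0.7065]), 'wrist_force': array([-0.4747,  0.0256, -0.4241]), 'joint_pos': array([ 0.604 ,  0.1068, -0.6949,  2.0252,  0.0786,  1.0384,  0.5782])}
rot now [-89.87956641   0.1054887   40.50487093]
0.8 [-0.   0.  -0.6] rz 0.3
0.9 [-1.7  0.8 -0.6] rz -2.7
1 [-3.4  1.7 -0.6] rz -5.7
1.1 [-5.   2.6 -0.6] rz -8.7
1.2 [-6.6  3.6 -0.6] rz -11.7
1.3 [-8.1  4.7 -0.6] rz -14.7
1.4 [-9.5  5.9 -0.6] rz -17.7
1.5 [-10.9   7.2  -0.6] rz -20.7
1.6 [-12.2   8.5  -0.6] rz -23.7
1.7 [-13.5   9.9  -0.6] rz -26.7
1.8 [-14.7  11.4  -0.6] rz -29.7
```

View pics/w4.png

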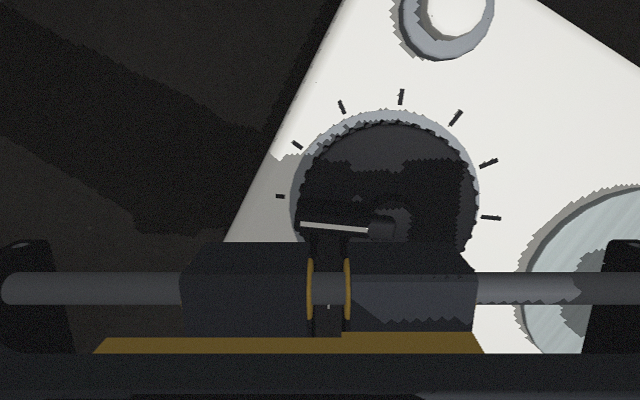

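Request:
step_arm(
  travel=[
    [-1.7, 0.8, 0],
    [-3.4, 1.7, 0],
    [-5, 2.6, 0],
    [-6.6, 3.6, 0],
    [-8.1, 4.7, 0],
    [-9.5, 5.9, 0],
    [-10.3, 6.5, 0],
    [-11, 7.2, 0],
    [-12.2, 8.5, 0],
    [-13.5, 9.9, 0],
    [-14.5, 11.2, 0],
    [-14.5, 11.2, 0],
  ],
  delta_rot=[
    [0, 0, -2.7],
    [0, 0, -5.7],
    [0, 0, -8.7],
    [0, 0, -11.7],
    [0, 0, -14.7],
    [0, 0, -17.7],
    [0, 0, -19],
    [0, 0, -20.7],
    [0, 0, -23.7],
    [0, 0, -26.7],
    [0, 0, -29.5],
    [0, 0, -29.5],
  ],
)

```text
time_s: 7.3
position: [0.4551, 0.0164, 0.1005]
eef_rot: [-1.568, 0.002, 0.193]
wrist_force: [-0.0, 0.1, 0.6]
finger_gap: 0.0001
```

Run:
```python
from h import *
snap('wrist','pics/w5.png')
fin("pics/w4.npz",(300,223),(367,231))
tab(np.arange(1.8,2.85,.1).round(1),d=16)
```

```text
{'time_s': np.float64(7.3), 'position': array([0.4551, 0.0164, 0.1005]), 'eef_rot': array([-1.5683,  0.0025,  0.1929]), 'wrist_force': array([-0.0231,  0.1181,  0.5562]), 'joint_pos': array([ 0.5724,  0.0684, -0.6778,  2.0575,  0.0472,  1.0339,  0.0644])}
fin clicks: by line 1.052613737881424 by tip 0.9888260501630233
rot now [-89.86204224   0.12982011  11.07000497]
1.8 [ 0.1 -0.2 -0.5] rz -0.3
1.9 [-1.   1.4 -0.5] rz -3.3
2.0 [-2.1  2.9 -0.5] rz -6.3
2.1 [-3.   4.6 -0.5] rz -9.3
2.2 [-3.8  6.2 -0.5] rz -12.3
2.3 [-4.6  7.9 -0.5] rz -15.3
2.4 [-5.3  9.7 -0.5] rz -18.3
2.5 [-5.8 11.5 -0.5] rz -21.3
2.6 [-6.3 13.3 -0.5] rz -24.3
2.7 [-6.7 15.1 -0.5] rz -27.3
2.8 [-7.  17.  -0.5] rz -30.3
```

View pics/w5.png

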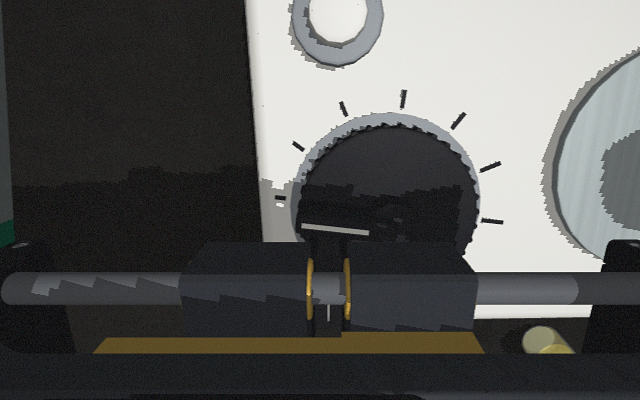

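Request:
step_arm(
  travel=[
    [-1, 1.4, 0],
    [-2.1, 2.9, 0],
    [-3, 4.6, 0],
    [-3.8, 6.2, 0],
    [-4.6, 7.9, 0],
    [-5.3, 9.7, 0],
    [-5.5, 10.6, 0],
    [-5.8, 11.5, 0],
    [-6.3, 13.3, 0],
    [-6.7, 15.1, 0],
    [-7, 16.5, 0],
    [-7, 16.5, 0],
  ],
  delta_rot=[
    [0, 0, -3.3],
    [0, 0, -6.3],
    [0, 0, -9.3],
    [0, 0, -12.3],
    [0, 0, -15.3],
    [0, 0, -18.3],
    [0, 0, -19.8],
    [0, 0, -21.3],
    [0, 0, -24.3],
    [0, 0, -27.3],
    [0, 0, -30],
    [0, 0, -30],
  ],
)

```text
time_s: 8.85
position: [0.4481, 0.0334, 0.1004]
eef_rot: [-1.568, 0.003, -0.329]
wrist_force: [0.4, 0.5, 0.6]
finger_gap: 0.0003
```

Run:
```python
from h import *
snap('wrist','pics/w6.png')
fin("pics/w5.npz",(303,226),(368,233))
tab(np.arange(2.8,3.85,.1).round(1),d=16)
```

```text
{'time_s': np.float64(8.85), 'position': array([0.4481, 0.0334, 0.1004]), 'eef_rot': array([-1.568 ,  0.0027, -0.3291]), 'wrist_force': array([0.4117, 0.5075, 0.5657]), 'joint_pos': array([ 0.5366,  0.0514, -0.6747,  2.0719,  0.0331,  1.031 , -0.4837])}
fin clicks: by line 2.0099175295680474 by tip 1.9545659131306024
rot now [-89.84655326   0.14878397 -18.84698654]
2.8 [ 0.1  0.  -0.4] rz -0.4
2.9 [-0.1  1.9 -0.4] rz -3.4
3.0 [-0.2  3.8 -0.4] rz -6.4
3.1 [-0.2  5.6 -0.4] rz -9.4
3.2 [-0.1  7.5 -0.4] rz -12.4
3.3 [ 0.1  9.4 -0.4] rz -15.4
3.4 [ 0.4 11.2 -0.4] rz -18.4
3.5 [ 0.8 13.1 -0.4] rz -21.4
3.6 [ 1.3 14.9 -0.4] rz -24.4
3.7 [ 1.9 16.6 -0.4] rz -27.4
3.8 [ 2.6 18.4 -0.4] rz -30.4
```

View pics/w6.png

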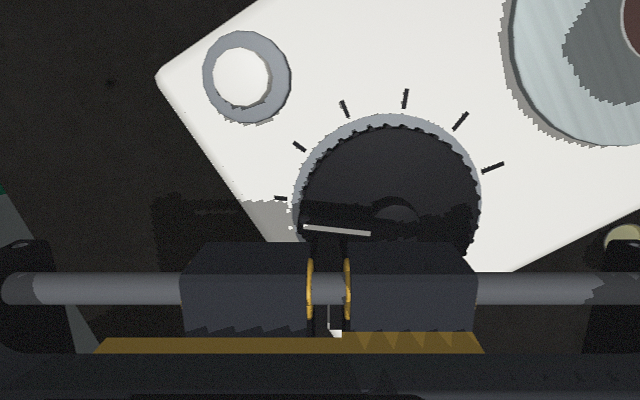

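Request:
step_arm(
  travel=[
    [-0.1, 1.9, 0],
    [-0.2, 3.8, 0],
    [-0.2, 5.6, 0],
    [-0.1, 7.5, 0],
    [0.1, 9.4, 0],
    [0.4, 11.2, 0],
    [0.6, 12.1, 0],
    [0.8, 13.1, 0],
    [1, 14, 0],
    [1.4, 15.2, 0],
    [1.9, 16.6, 0],
    [1.9, 16.6, 0],
  ],
  delta_rot=[
    [0, 0, -3.3],
    [0, 0, -6.4],
    [0, 0, -9.4],
    [0, 0, -12.4],
    [0, 0, -15.4],
    [0, 0, -18.4],
    [0, 0, -20],
    [0, 0, -21.4],
    [0, 0, -23],
    [0, 0, -25],
    [0, 0, -27.4],
    [0, 0, -27.4],
  ],
)

```text
time_s: 10.4
position: [0.4502, 0.0502, 0.1006]
eef_rot: [-1.568, 0.003, -0.806]
wrist_force: [-0.2, 0.7, -0.1]
finger_gap: 0.0008
```

Run:
```python
from h import *
snap('wrist','pics/w7.png')
fin("pics/w6.npz",(304,227),(370,234))
tab([3.0],d=16)
```

```text
{'time_s': np.float64(10.4), 'position': array([0.4502, 0.0502, 0.1006]), 'eef_rot': array([-1.5676,  0.0026, -0.8065]), 'wrist_force': array([-0.1608,  0.701 , -0.0762]), 'joint_pos': array([ 0.4987,  0.0585, -0.6751,  2.0656,  0.0381,  1.0294, -1.0016])}
fin clicks: by line 3.003744225401555 by tip 2.9348307213799663
rot now [-89.82741859   0.15159021 -46.19394256]
3.0 [ -2.2 -13.1  -0.5] rz 21.0
```

View pics/w7.png

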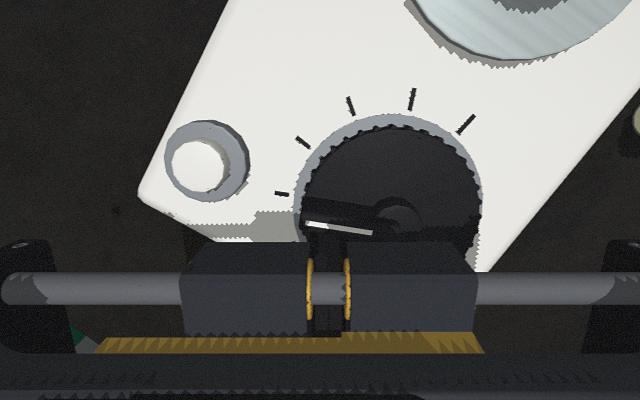

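Request:
step_arm(
  travel=[
    [-1, -3, 0],
    [-2, -6, 0],
    [-2, -6, 10],
    [-2, -6, 30],
    [-2, -6, 60],
    [-2, -6, 70],
    [-2, -6, 70],
  ],
  delta_rot=[
    [0, 0, 0],
    [0, 0, 0],
    [0, 0, 0],
    [0, 0, 0],
    [0, 0, 0],
    [0, 0, 0],
    [0, 0, 0],
  ],
)

```text
time_s: 11.32
position: [0.4485, 0.044, 0.1711]
eef_rot: [-1.567, 0.001, -0.806]
wrist_force: [0.5, 0.2, -0.4]
finger_gap: 0.0006
```

Run:
```python
from h import *
snap('wrist','pics/w8.png')
fin("pics/w7.npz",(306,223),(372,233))
```

```text
{'time_s': np.float64(11.325), 'position': array([0.4485, 0.044 , 0.1711]), 'eef_rot': array([-1.567e+00,  1.300e-03, -8.064e-01]), 'wrist_force': array([ 0.4512,  0.238 , -0.3625]), 'joint_pos': array([ 0.5262, -0.0423, -0.6579,  1.9931, -0.0315,  1.1799, -0.9257])}
fin clicks: by line 4.006173874728349 by tip 3.9441250630139155
```

View pics/w8.png

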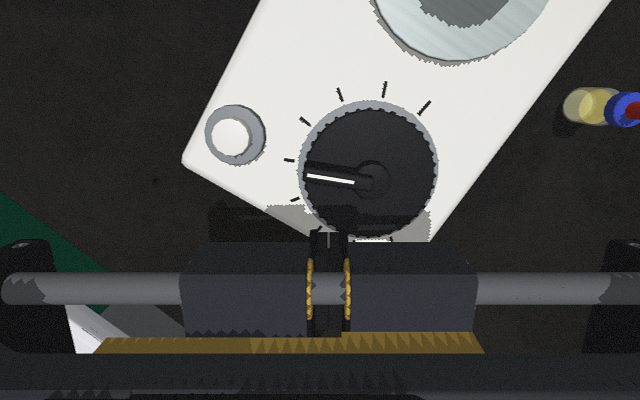

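Run:
```python
from h import *
c=ld("pics/w8.npz");d=np.load("pics/w8.npz")["d"]
fin("pics/w8.npz",(306,176),(355,182))
for m in((294,199),(290,160),(305,121),(339,94),(384,89),(424,107)):
    q=px2w("",*m,.062,c)[:2]-O; print(m,(244.8-np.degrees(np.arctan2(q[1],q[0]))%360)/30)
K=c["intrinsics"];Ti=np.linalg.inv(c["world_to_cam"])
v,u=np.mgrid[95:175:1,195:275:1];z=d[95:175,195:275]
P=np.stack([(u-K[0,2])/K[0,0]*z,-(v-K[1,2])/K[1,1]*z,-z,np.ones_like(z)],-1)@Ti.T
def at(u,v): return np.round(P[v-95,u-195,:3],4)
for p in((230,137),(225,130),(238,145),(245,112),(258,140),(230,108),(262,130),(216,160),(270,100)):print(p,at(*p))
Z=P[...,2]; h,e=np.histogram(Z,bins=np.arange(.055,.1,.001));print([(round(a,3),n) for a,n in zip(e,h) if n>30])
for lo in(.070,):
    top=Z>Z[Z<.1].max()-.002; print("btn",P[top][:,:3].mean(0),top.sum())
print("cal deck",at(270,172))
```

```text
fin clicks: by line 3.9396634330978832 by tip 3.9162502443896083
(294, 199) 2.975960266934855
(290, 160) 3.972170593315771
(305, 121) 4.9904996941717314
(339, 94) 5.99506376747878
(384, 89) 7.0275269761239505
(424, 107) 8.038857083570852
(230, 137) [0.4391 0.1242 0.0844]
(225, 130) [0.4405 0.1294 0.0847]
(238, 145) [0.4387 0.117  0.0841]
(245, 112) [0.4561 0.1288 0.0735]
(258, 140) [0.4481 0.1101 0.0747]
(230, 108) [0.4511 0.1378 0.0735]
(262, 130) [0.4551 0.1126 0.0743]
(216, 160) [0.4128 0.1235 0.062 ]
(270, 100) [0.4722 0.123  0.0619]
[(np.float64(0.059), np.int64(81)), (np.float64(0.06), np.int64(319)), (np.float64(0.061), np.int64(1288)), (np.float64(0.062), np.int64(1154)), (np.float64(0.063), np.int64(212)), (np.float64(0.071), np.int64(34)), (np.float64(0.072), np.int64(179)), (np.float64(0.073), np.int64(709)), (np.float64(0.074), np.int64(600)), (np.float64(0.075), np.int64(104)), (np.float64(0.081), np.int64(50)), (np.float64(0.082), np.int64(136)), (np.float64(0.083), np.int64(495)), (np.float64(0.084), np.int64(417)), (np.float64(0.085), np.int64(46))]
btn [0.44275124 0.12286947 0.09772503] 542
cal deck [0.4333 0.089  0.0618]
```

Request:
step_arm(
  travel=[
    [-4, 30, 0],
    [-9, 65, 0],
    [-9, 81.5, 0],
    [-9, 81.5, -20],
    [-9, 81.5, -45],
    [-9, 81.5, -60],
    [-9, 81.5, -62],
    [-9, 81.5, -62],
  ],
  delta_rot=[
    [0, 0, 0],
    [0, 0, 0],
    [0, 0, 0],
    [0, 0, 0],
    [0, 0, 0],
    [0, 0, 0],
    [0, 0, 0],
    [0, 0, 0],
  ],
)

```text
time_s: 12.38
position: [0.4391, 0.1256, 0.1084]
eef_rot: [-1.568, 0.003, -0.806]
wrist_force: [-0.8, 0.0, 0.9]
finger_gap: 0.0006
```

Run:
```python
from h import *
snap('scene','pics/s1.png');snap('wrist','pics/w9.png')
import cv2
p=cv2.imread("pics/s1.png")[170:300,190:370]; cv2.imwrite("pics/s1c.png",cv2.resize(p,None,fx=4,fy=4,interpolation=cv2.INTER_CUBIC))
```

```text
{'time_s': np.float64(12.375), 'position': array([0.4391, 0.1256, 0.1084]), 'eef_rot': array([-1.5677,  0.0027, -0.8064]), 'wrist_force': array([-0.7691,  0.0462,  0.867 ]), 'joint_pos': array([ 0.4232,  0.0634, -0.7688,  2.0477,  0.0466,  1.0471, -1.1742])}
{'time_s': np.float64(12.425), 'position': array([0.4394, 0.1256, 0.1088]), 'eef_rot': array([-1.5672,  0.0021, -0.8064]), 'wrist_force': array([-0.4158,  0.1058,  0.2941]), 'joint_pos': array([ 0.4233,  0.0629, -0.7688,  2.0473,  0.0466,  1.0472, -1.1742])}
```

View pics/s1c.png

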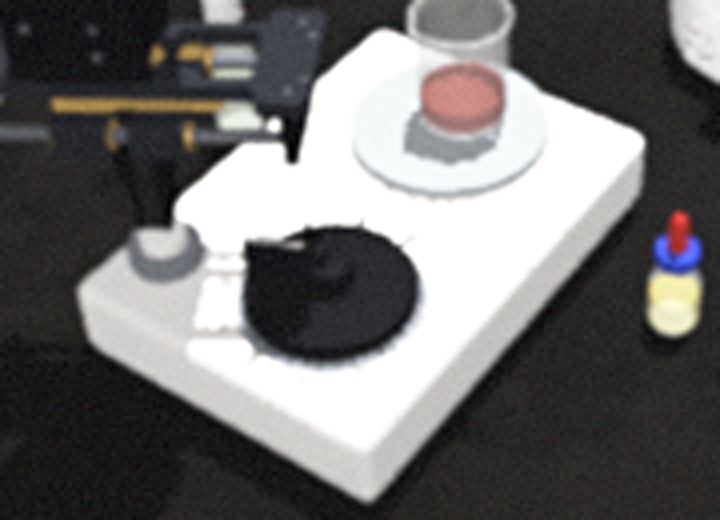

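View pics/w9.png

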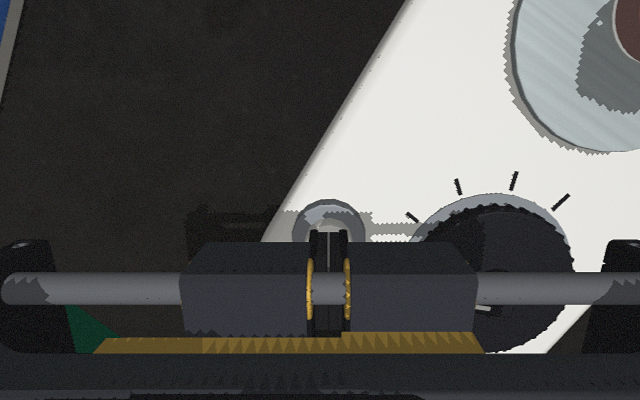

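Request:
step_arm(
  travel=[
    [0, 0, -4],
    [0, 0, -7],
    [0, 0, -9],
    [0, 0, -11],
    [0, 0, -12.5],
    [0, 0, -12.5],
  ],
  delta_rot=[
    [0, 0, 0],
    [0, 0, 0],
    [0, 0, 0],
    [0, 0, 0],
    [0, 0, 0],
    [0, 0, 0],
  ],
)

```text
time_s: 13.22
position: [0.4397, 0.1255, 0.0966]
eef_rot: [-1.567, 0.002, -0.807]
wrist_force: [-0.5, -1.1, 3.4]
finger_gap: 0.0004
```

Request:
step_arm(
  travel=[
    [0, 0, -1],
    [0, 0, -2],
    [0, 0, -2.8],
    [0, 0, -2.8],
  ],
  delta_rot=[
    [0, 0, 0],
    [0, 0, 0],
    [0, 0, 0],
    [0, 0, 0],
  ],
)

```text
time_s: 13.72
position: [0.4398, 0.1256, 0.0952]
eef_rot: [-1.568, 0.001, -0.806]
wrist_force: [-5.3, -1.4, 16.6]
finger_gap: 0.0002
```

Request:
step_arm(
  travel=[
    [0, 0, 2],
    [0, 0, 6],
    [0, 0, 15],
    [0, 0, 35],
    [-10, 30, 70],
    [-10, 60, 110],
    [-10, 60, 110],
    [-10, 60, 110],
  ],
  delta_rot=[
    [0, 0, 0],
    [0, 0, 0],
    [0, 0, 0],
    [0, 0, 0],
    [0, 0, 0],
    [0, 0, 0],
    [0, 0, 0],
    [0, 0, 0],
  ],
)

```text
time_s: 14.72
position: [0.4295, 0.185, 0.2047]
eef_rot: [-1.569, 0.001, -0.807]
wrist_force: [-0.0, -0.7, -0.2]
finger_gap: 0.0005
```

Run:
```python
from h import *
snap('wrist','pics/w10.png');snap('top','pics/t2.png')
import cv2
p=cv2.imread("pics/t2.png")[90:330,180:480]; cv2.imwrite("pics/t2c.png",cv2.resize(p,None,fx=2.5,fy=2.5,interpolation=cv2.INTER_CUBIC))
```

```text
{'time_s': np.float64(14.725), 'position': array([0.4295, 0.185 , 0.2047]), 'eef_rot': array([-1.5688e+00,  1.0000e-03, -8.0660e-01]), 'wrist_force': array([-0.0149, -0.7094, -0.1502]), 'joint_pos': array([ 0.3824, -0.028 , -0.8209,  1.909 , -0.0232,  1.2501, -1.2376])}
{'time_s': np.float64(14.775), 'position': array([0.4293, 0.1845, 0.2041]), 'eef_rot': array([-1.5697,  0.0017, -0.8075]), 'wrist_force': array([-0.0199, -0.8305,  0.3821]), 'joint_pos': array([ 0.3827, -0.0275, -0.8204,  1.9098, -0.0232,  1.2501, -1.2377])}
```

View pics/w10.png

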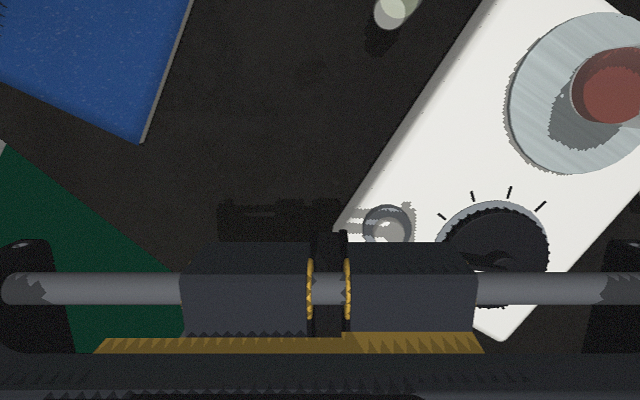

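View pics/t2c.png

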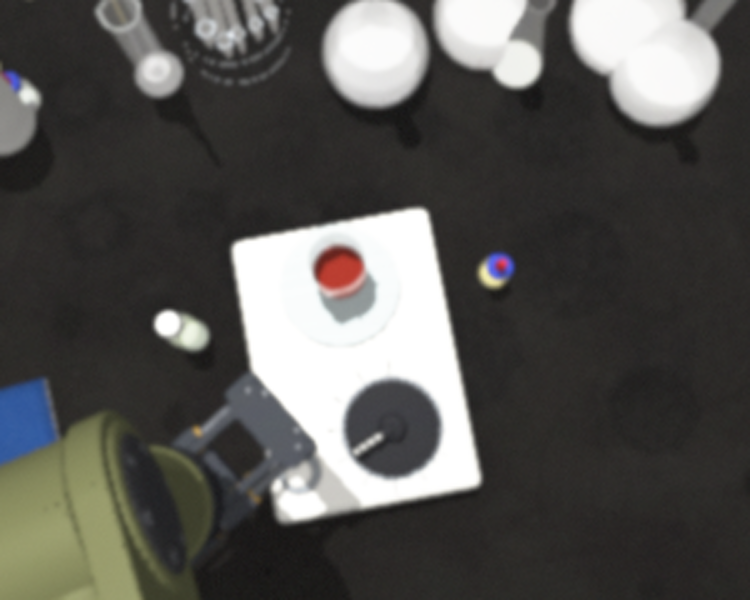

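Run:
```python
from h import *
fin("pics/t2.npz",*[(180+u/2.5-.3,90+v/2.5-.3) for u,v in((356,453),(383,433))])
c=ld("pics/w10.npz");d=np.load("pics/w10.npz")["d"];K=c["intrinsics"];Ti=np.linalg.inv(c["world_to_cam"])
for u,v in((385,232),(390,236),(395,230),(365,222)):
    z=d[v,u];print((Ti@[(u-K[0,2])/K[0,0]*z,-(v-K[1,2])/K[1,1]*z,-z,1])[:3])
print(bot.finish_job())
```

```text
fin clicks: by line 3.9006421046683126 by tip 3.898895189076499
[0.43802569 0.12884045 0.08345193]
[0.43847424 0.12346776 0.08373984]
[0.44511606 0.12495119 0.08513406]
[0.43061465 0.14290586 0.07207767]
the job is handed in; nothing more can be done
None
```

I pushed the dial round four clicks with the closed fingertips, one click at a time. I then backed off, pressed the start button down, let it come up, and handed the job in at about 15 s with the gripper clear of everything.

- **Dial:** after each push the fin was at clicks 1, 2, 3 and 4. After I backed off, the wrist picture put it at 3.92–3.94, and the fifth mark measured 3.97 in the same picture. The final top picture reads 3.90. Both are slightly under 4, but the notches are a full click apart, so I put it down to measurement error.
- **Button:** the force rose from 3.4 N to 16.6 N over the last 1.4 mm, well above the 5 N spring, so it was fully down. Afterwards its top was back at about 83.5 mm, the same as before.
- **Beaker and bottles:** the before and after top pictures show all three in the same places. I compared these by eye and did not measure them.

No check failed.

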